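# Hang the argon flowmeter on the rail and hold it against the end stop

### The job

Pick up the argon flowmeter that stands on the bench, hook its jaw down over the flat equipment rail about a hand's width (100 mm) or more short of the end stop, upright with its valve knob on the robot's side, and slide it along the rail until it meets the stop's rubber buffer. Then be the third hand for the colleague across the bench who will tighten its thumb screw: keep it fully down on the rail and press it squarely against the buffer with a steady push of about 10 N, never ramming it, and finish still holding and pressing, without letting go. Leave the other things on the bench where they are.

Things in the scene. Friction and masses are not known exactly. Their poses are not given: they have to be found in the camera images.
- flowmeter: Argon flowmeter, loose, 0.33 to 0.6 kg, upright. Origin: centre of its underside, z up. 40 x 40 mm aluminium valve block 40 mm high, 24 mm clear tube, aluminium head, 150 mm in all. -x side: black valve knob (to x=-42 at z=20 mm), brass barb on the head (to x=-38 at z=132). +y side: barb on the valve block (to y=40 at z=18). +x side: steel rail jaw with thumb screw (to x=74).
- head (a point): Grip point of the flowmeter: centre of its head, 130 mm above its base and on its axis. The head is 36 mm along the flowmeter's x, 32 mm along its y (grip across y), from z = 108 to 150 mm. Turned like the flowmeter.
- hook (a point): Middle of the flat underside of the flowmeter's jaw hook (flowmeter x=42, y=0, z=100 mm); it rests on the rail's top edge when hung. Jaw 48 mm wide (y=-24 to 24): front wall x=17 to 34, z=60 to 106; hook top 6 mm thick; rear lip x=50 to 56, down to z=72, flared edge below to z=62. So a gap 16 mm wide, open downwards, takes the 10 mm rail.
- rail: Fixed equipment rail: flat steel bar 10 mm thick (x), 25 mm high, 520 mm long along its y, yaw within 0.15. Origin on the bench below its middle. -x faces the robot; the flowmeter hangs on that side, axes parallel to the rail's. Two posts, 20 x 26 mm, 205 mm high, stand behind it at rail x=+30, y=-250 and +250 mm, with spacers to the bar.
- rail_top (a point): Middle of the rail's top edge (of its length and its thickness), 200 mm above the bench. Below and behind the rail a gas pipe 12 mm in diameter with three brass valve bodies runs between the posts (rail x=+30 mm, 70 mm above the bench, nothing above 100 mm).
- end_stop: Aluminium stop block fixed on the rail's -y half. Origin: rail's top edge at the block's mid-width, axes as the rail's. Block x=-29 to 13, y=-12.5 to 12.5, z=-34 to 6 mm. Its buffer points to +y, its face 42.5 mm from the origin at rest. The flowmeter comes from +y; its jaw edge touches the buffer when hook is 66.5 mm along +y from this origin.
- buffer_face (a point): Centre of the free end face of the round rubber buffer (18 mm in diameter, standing 18 mm out of a 22 mm steel cup), 16 mm in front (-x) of the rail's middle plane and 20 mm below its top edge; moves with the buffer.
- buffer (a joint): How far the buffer is pushed in (m): 0 at rest, 0.012 at its limit. Sprung: 2 N per mm from zero, so 10 N is 5 mm.
- filter: Bystander: upright steel argon filter cartridge, 42 mm in diameter, 94 mm high. Origin: centre of the underside.
- sample: Bystander: steel sample disc, 44 mm in diameter, 30 mm high. Origin: centre of the underside.
- test_block: Bystander: flat steel hardness test block 55 x 80 x 14 mm. Origin: centre of the underside.
Mind the look-alikes: they are no part of the job. What is meant by the flowmeter is not green or red, and is the smaller of those in its own colour.

How it is judged:
By the outcome, as a careful person would: the job done as asked, in the order asked, and still so for the second after the job is handed in, while the arm keeps its last pose, push and grip.
It also fails if it takes over 53 s, if anything falls off the work surface, if the arm or the gripper's body presses on something with over 40 N, if the wrist force passes 120 N, or if a joint passes its speed limit or range.

### The arm

A 6-joint arm with a two-finger parallel gripper is mounted at the origin on the work surface. World frame = base frame: x ahead of the robot, y to its left, z up, the work surface at z = 0. Lengths are in m, angles in rad, forces in N, time in s.
With the tool pointing down it reaches from about 0.275 to 0.875 m from the base axis. Payload 12.5 kg.
Tool frame: the origin (TCP) lies midway between the tips of the shut fingers; the grasp point (between the pads) lies 19 mm behind it; z points along the fingers, y is the line along which they close (so a half turn about z gives the same grasp; the last joint's range is limited). The gripper opens to 85 mm and grips with 20 to 120 N. Pads are 22 mm wide; open, the fingers measure 114 mm over their backs; the gripper's body (76 mm by 85 mm) begins 54 mm behind the grasp point. The pads swing forward as they close: fully open they stand 13 mm farther back than shut.
Start: joints at [1.218, 0.351, 1.652, -0, 1.139, -0.085], TCP at [0.146, 0.53, 0.231] pointing down, gripper open.
Joint ranges: [-2.75, 2.75], [-0.79, 2.1], [0.01, 2.65], [-1.57, 4.71], [0.07, 3.14], [-2.87, 2.87]. Speed limits (rad/s): [2.22, 2.22, 2.79, 3.14, 3.14, 3.14].

### API

Orientations are given as [roll, pitch, yaw] about the fixed x, y, z axes, in that order (R = Rz(yaw) Ry(pitch) Rx(roll)).
In Python, from rig import env gives the robot as it stands.
- The arm moves only by the shell command python3 -m handwheel 'ROWS' [OPENING] [FORCE]. ROWS is JSON, a list that holds one entry, the list of rows, each a list of 6 numbers: the shift along the tool's x, y, z as a fraction of full scale, then the turn, a rotation vector about the tool's x, y, z as a fraction of full scale. A call has 1 to 12 rows; each row shifts and turns the commanded pose from where the row before left it, along the tool's axes as they then stand; what a row does not reach is not made up. Full scale, the value 1, is 0.1 m for a shift and 8 degrees for a turn. A row lasts 1/8 s, in which the tool goes at most 62.5 mm and 10.7 degrees, less where a joint would pass 70% of its speed; a pose out of reach is approached as far as the arm can. A call with a number of a shift or a turn outside -1 to 1 is refused whole. A call with a gripper value outside its range is refused whole. OPENING is the opening, from -1 (shut) to 1 (fully open), set as the call begins (- or left out, the last holds). The fingers move at their own pace and stop on an object; FORCE is the grip in N (left out, the last holds). Time passes only in rows, so rows that do not move let the fingers close. It gives the time, the measured TCP pose, the force, the opening and the grip force at its end, in the units of the state.
- env.read_state(): the state, without advancing time (a new reading comes with each control period).
- env.capture(name): name is "scene" or "side" or "wrist"; returns a dict with "pixels" (420x560x3 uint8, blue, green, red), "K" (3x3 intrinsics, pixels), "R" (3x3) and "t" (3): a world point X has camera coordinates R X + t; the wrist camera has in their place "T_tool_cam" (4x4, takes a point from camera to tool coordinates, whose origin is the TCP and whose axes are the flange's). Camera axes: x right, y down, z forward; pixel columns grow to the right and rows downward; lengths in m; the calibration is good to about 2 mm. The wrist camera is an equidistant fisheye: a pixel r from the principal point sees the ray r / f radians off the axis. A picture is of the moment at which its call begins: read the wrist's pose just before it. There is no depth.
- env.sign_off(): hands the job in; it is judged then, once.
The state is a dict: "time": time; "joints": joint angles; "qvel": joint speeds; "joint_torque": joint torques, N m; "ee_pos": TCP position; "orientation": TCP orientation; "wrist_force": force on the tool from outside, world axes, zero at the start; "moment": the same for the moment, N m; "width": finger opening in m; "gripper_force": force on a finger pad.
Only numpy, scipy, OpenCV 4.12 (cv2) and the standard library are available. Lean on these libraries where they do the work, as an engineer would, in place of code of your own. Each camera call takes 0.05 s, during which the arm holds its last target. There are 200 camera calls.

## Working session

There is one attempt and no reset: what is moved stays moved. The work goes in short steps, Python scripts to look and compute and a shell command to move; the robot and the scene stay as the last step left them, time stands still between calls to the robot, and variables do not carry over. Pictures are saved under pics/ and viewed, at most 10 in all, crops included, and the job is handed in when it is done.

```bash
ls; mkdir -p pics
python3 - <<'E'
from rig import env
import cv2,numpy as np
s=env.read_state();print({k:np.round(v,3).tolist() for k,v in s.items()})
for n in("scene","side"):
    c=env.capture(n);cv2.imwrite(f"pics/{n}0.png",c["pixels"]);np.savez(f"{n}0.npz",**c)
    print(n,c["K"].round(1).tolist(),(-c["R"].T@c["t"]).round(3),c["R"].round(3).tolist())
E
```

```text
pics
{'time': 0.0, 'joints': [1.218, 0.351, 1.652, 0.0, 1.139, -0.085], 'qvel': [0.003, -0.0, -0.0, -0.001, -0.002, -0.001], 'joint_torque': [0.002, -50.61, -29.142, -0.0, 0.004, 0.0], 'ee_pos': [0.145, 0.53, 0.231], 'orientation': [-3.14, -0.0, 2.874], 'wrist_force': [0.624, 0.156, 0.303], 'moment': [-0.077, -0.037, -0.01], 'gripper_force': 0.0, 'width': 0.085}
scene [[476.1, 0.0, 274.9], [0.0, 476.1, 209.8], [0.0, 0.0, 1.0]] [1.023 0.372 1.061] [[-0.457, 0.89, -0.013], [0.752, 0.378, -0.541], [-0.476, -0.257, -0.841]]
side [[498.9, 0.0, 279.9], [0.0, 498.9, 202.3], [0.0, 0.0, 1.0]] [ 0.456 -0.8    0.802] [[0.998, -0.054, 0.007], [-0.027, -0.589, -0.807], [0.048, 0.806, -0.59]]
```

View pics/scene0.png

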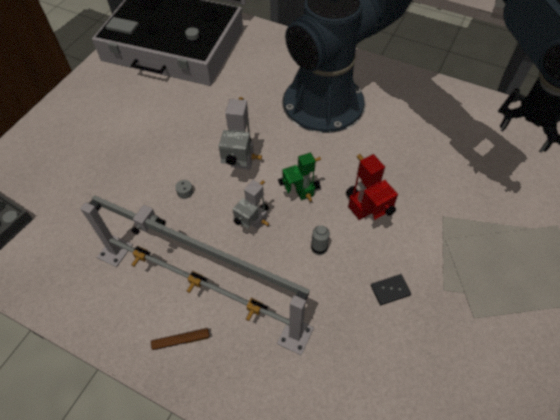

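View pics/side0.png

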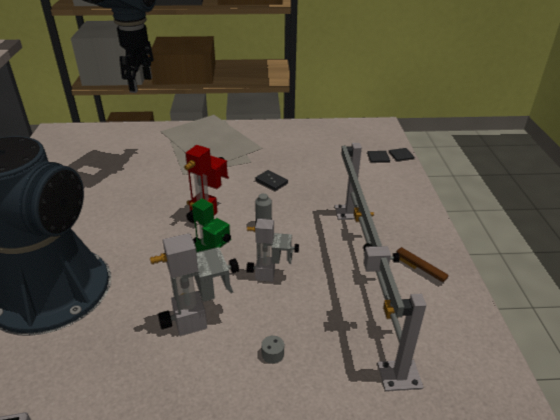

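The scene view shows the small silver flowmeter at about (252,208), the rail from (92,205) to (303,292) and the stop at (147,220). The side view shows the flowmeter at about (268,245), the rail from (347,150) to (412,300) and the stop at (378,258). I'll zoom in on both.

Run:
```python
import cv2
a=cv2.imread("pics/scene0.png")[165:365,75:325];b=cv2.imread("pics/side0.png")[130:400,225:450]
cv2.imwrite("pics/a1.png",cv2.resize(a,None,fx=3,fy=3,interpolation=2))
b1=cv2.imread("pics/side0.png")[130:330,230:430]
cv2.imwrite("pics/b1.png",cv2.resize(b1,None,fx=3,fy=3,interpolation=2))
```

```text
(no output)
```

View pics/a1.png

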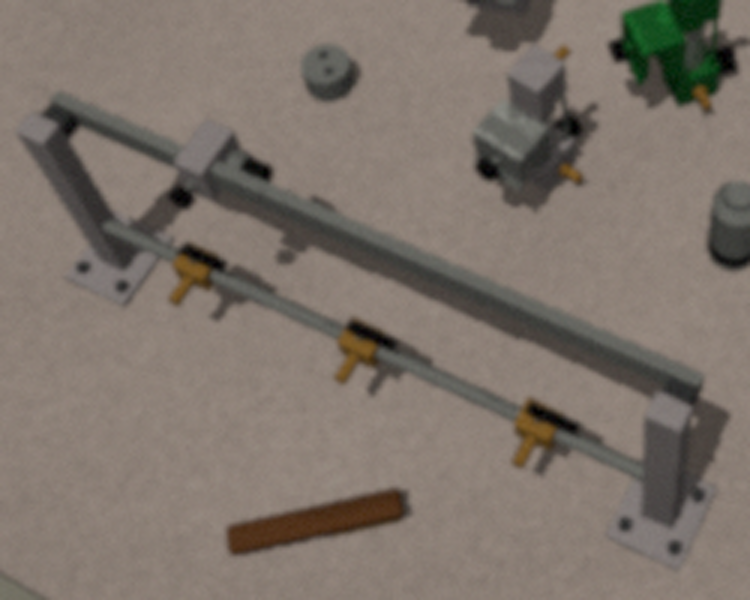

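View pics/b1.png

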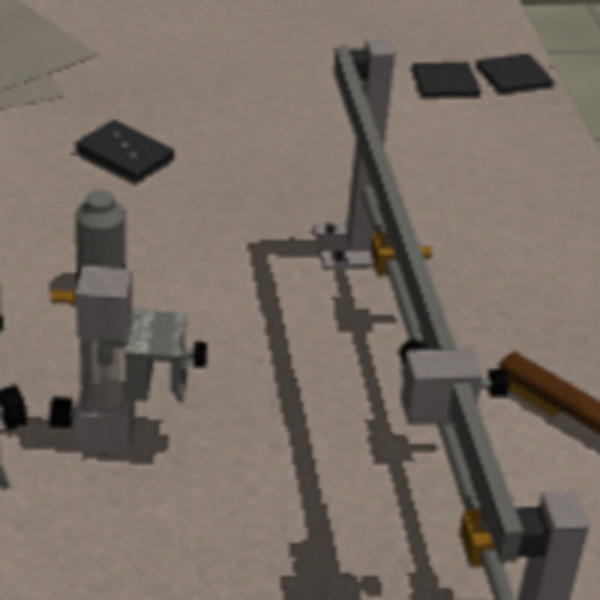

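The scene crop shows the flowmeter's head top around crop (537,70), its jaw toward crop (500,135), and the rail's top strip from (57,97) to (698,382). The side crop shows the head top around (106,287), the knob at (60,411) on the robot side, the jaw at (160,330) pointing +x, and the stop block's top around (442,368).

```bash
cat > h.py <<'E'
import numpy as np,cv2
C={n:dict(np.load(f"{n}0.npz")) for n in("scene","side")}
O={"scene":(75,165),"side":(230,130)}
def ray(n,p):
    c=C[n];d=c["R"].T@np.linalg.inv(c["K"])@[*p,1];return -c["R"].T@c["t"],d
def crop(n,p): return (p[0]/3+O[n][0]-.33,p[1]/3+O[n][1]-.33)
def onz(n,p,z):
    o,d=ray(n,p);return o+d*(z-o[2])/d[2]
def proj(n,X):
    c=C[n];u=c["K"]@(c["R"]@X+c["t"]);return u[:2]/u[2]
E
python3 - <<'E'
from h import *
np.set_printoptions(precision=4,suppress=True)
S=lambda n,L,z:print(n,z,[onz(n,crop(n,p),z).round(4)[:2].tolist() for p in L])
S("scene",[(57,93),(52,105),(701,375),(698,385)],.2)
S("side",[(335,48),(347,46),(505,540),(518,530)],.2)
S("scene",[(213,118),(238,130),(205,170),(178,150)],.206)  # stop top
S("side",[(412,352),(477,350),(483,383),(412,390)],.206)
S("scene",[(535,46),(566,66),(545,96),(510,77)],.15)
S("side",[(82,268),(131,269),(130,304),(78,304)],.15)
# automatic: head / low-saturation bright masks
for n,(x0,y0,x1,y1),z in(("scene",(225,170,275,240),.15),("side",(245,210,300,285),.15)):
    im=C[n]["pixels"][y0:y1,x0:x1].astype(int);
    sat=im.max(2)-im.min(2)
    print(n);print(im[::3,::3].sum(2)//3)
E
```

```text
scene 0.2 [[0.6823, -0.2652], [0.6924, -0.2616], [0.6704, 0.2509], [0.6776, 0.2521]]
side 0.2 [[0.6662, 0.248], [0.6764, 0.2508], [0.6758, -0.2738], [0.6844, -0.2672]]
scene 0.206 [[0.6513, -0.1456], [0.6518, -0.1235], [0.69, -0.1249], [0.685, -0.1519]]
side 0.206 [[0.654, -0.1296], [0.6936, -0.1297], [0.6903, -0.1589], [0.6474, -0.1629]]
scene 0.15 [[0.4561, 0.0089], [0.4623, 0.0399], [0.4947, 0.0387], [0.4911, 0.0058]]
side 0.15 [[0.4571, 0.033], [0.4916, 0.0303], [0.4892, -0.0084], [0.4536, -0.0068]]
scene
[[132 134 127  74  68  70  67  69  64  71  69  87 132 136 133 132 133]
 [131 131 103  69  72  67  71  72  68  68  71 123 136 135 134 135 132]
 [133 130 102  84  78  70  72  71  72  72  86 133 133 136 132 134 135]
 [130 131 133 132 125  73  72  71 109 105 128 134 132 131 135 135 135]
 [132 135 134 132 132 124 116 119 127 123 124 122  89  92 134 133 133]
 [133 133 132 131 130 135 137 130 120 120 119 120 110 130 135 134 135]
 [129 132 134 131 132 134 129 125 125 124 127 123  88 125 131 133 136]
 [131 130 130 130 131 126 119  95 119 123 121  92  56 121 132 131 134]
 [127 130 129 130
[... 2450 characters left out ...]
  66  68  53  54  51 128 122  69  71 123 125
  128]
 [122 114 116 123  59  58  63  65  67  54  51  58 125 124 108  73 124 125
  122]
 [127   4   0  74  52  60  63  67  65  61 106 120 126 123 124 108 123 121
  125]
 [120   4   6  49  68  73  66  63  62  60 108 122 125 121 122 127 126 127
  126]
 [ 57   2   1  50  68  65  65  66  66  63  56  60  67 107 124 125 126 125
  126]
 [ 64  62  61  61  67  65  66  66  65  62  60  64  61 124 124 122 124 122
  125]
 [ 63  60  61  62  66  65  66  66  65  63  62  63  63  60 124 121 127 129
  127]
 [ 85  72  60  62  65  65  67  65  65  64  63  63  61  63 127 121 125 121
  124]
 [126 126 126 125  95  81  62  64  63  62  60  62 107 126 123 124 126 125
  126]]
```

```bash
cat >> h.py <<'E'
from scipy.spatial.transform import Rotation as Ro
def plan(target,yaw,s=None):
    if s is None:
        from rig import env; s=env.read_state()
    R0=Ro.from_euler("xyz",s["orientation"]);R1=Ro.from_euler("xyz",[np.pi,0,yaw])
    rv=(R0.inv()*R1).as_rotvec(degrees=True)/8
    d=np.array(target)-s["ee_pos"]
    print("turn units",rv.round(3),"shift old axes",(R0.inv().apply(d)/.1).round(3),"new axes",(R1.inv().apply(d)/.1).round(3))
E
python3 -c "
from h import *
plan([.474,.018,.36],np.pi-.06)"
```

```text
turn units [-7.000e-03 -1.000e-03 -1.488e+00] shift old axes [-4.524 -4.071 -1.288] new axes [-3.587 -4.915 -1.292]
```

```bash
python3 -m handwheel '[[[0,0,-0.5,0,0,-0.75],[0,0,-0.5,0,0,-0.74],[0,0,-0.29,0,0,0],[-0.36,-0.49,0,0,0,0],[-0.36,-0.49,0,0,0,0],[-0.36,-0.49,0,0,0,0],[-0.36,-0.49,0,0,0,0],[-0.36,-0.49,0,0,0,0],[-0.36,-0.49,0,0,0,0],[-0.36,-0.49,0,0,0,0],[-0.36,-0.49,0,0,0,0],[-0.36,-0.49,0,0,0,0]]]' 1
python3 -m handwheel '[[[-0.36,-0.49,0,0,0,0],[0,0,0,0,0,0],[0,0,0,0,0,0]]]'
python3 - <<'E'
from h import *
from rig import env
s=env.read_state();c=env.capture("wrist")
print(s["time"],s["ee_pos"],s["orientation"],s["wrist_force"])
print(c["K"],c["T_tool_cam"])
np.savez("w1.npz",pos=s["ee_pos"],rpy=s["orientation"],**c);cv2.imwrite("pics/w1.png",c["pixels"])
plan([.474,.018,.36],np.pi-.06)
E
```

```text
time: 1.6
ee_pos: [0.4432, 0.0689, 0.3603]
orientation: [3.141, 0.0, 3.082]
wrist_force: [-0.1, 0.6, -0.2]
width: 0.0854
gripper_force: 0.0
time: 1.98
ee_pos: [0.4752, 0.02, 0.36]
orientation: [3.141, -0.001, 3.081]
wrist_force: [-0.7, 0.3, -1.2]
width: 0.085
gripper_force: 0.0
1.975 [0.47523744 0.02002986 0.35997937] [ 3.14132379e+00 -9.31525413e-04  3.08139016e+00] [-0.71599953  0.32713666 -1.17756239]
[[325.1922621    0.         280.98528286]
 [  0.         325.1922621  208.33114648]
 [  0.           0.           1.        ]] [[-9.07890193e-05 -9.62909105e-01 -2.69825958e-01  6.81570175e-02]
 [ 9.99999822e-01 -2.46735560e-04  5.44035555e-04  2.50426821e-03]
 [-5.90432448e-04 -2.69825860e-01  9.62908955e-01 -1.42640657e-01]
 [ 0.00000000e+00  0.00000000e+00  0.00000000e+00  1.00000000e+00]]
turn units [ 0.002 -0.003  0.007] shift old axes [ 0.01  -0.026  0.002] new axes [ 0.01  -0.026  0.002]
```

View pics/w1.png

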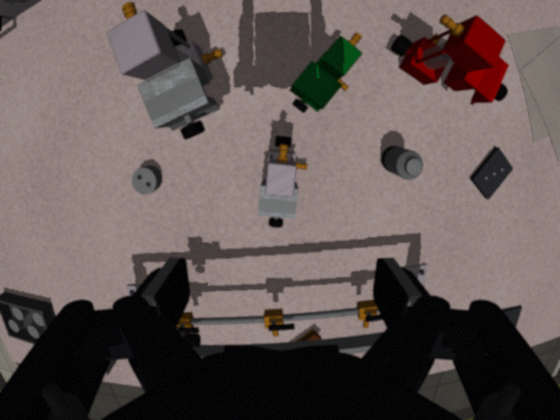

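The wrist view shows the target flowmeter in the middle: head top at about (281,180), jaw plate below it at (278,202) with the thumb screw at (276,222), and the knob at (284,142). The rail is hidden by the fingers near row 345.

```bash
cat >> h.py <<'E'
def wray(w,p):
    K=w["K"];v=(np.array(p)-K[:2,2])/K[0,0];r=np.linalg.norm(v)
    d=np.r_[v/r*np.sin(r),np.cos(r)] if r>0 else np.array([0,0,1.])
    R=Ro.from_euler("xyz",w["rpy"]).as_matrix();T=w["T_tool_cam"]
    return R@T[:3,3]+w["pos"],R@T[:3,:3]@d
def wz(w,p,z):
    o,d=wray(w,p);return (o+d*(z-o[2])/d[2])[:2]
E
python3 - <<'E'
from h import *
w=dict(np.load("w1.npz"));im=w["pixels"][130:235,245:320]
cv2.imwrite("pics/w1c.png",cv2.resize(im,None,fx=6,fy=6,interpolation=2)[:600])
i=im.astype(int)
m=((i[...,0]-i[...,1]>3)&(i.sum(2)>330)).astype(np.uint8)
print(i[50,36],i[72,33],i[50,5])
n,l,st,ce=cv2.connectedComponentsWithStats(m);k=l[50,36]
pts=np.argwhere(l==k)[:,::-1]+[245,130];print(len(pts),ce[k]+[245,130])
X=np.array([wz(w,p,.15) for p in pts],np.float32)
print(cv2.minAreaRect(X*1000))
E
```

```text
[146 138 148] [112 113 111] [126 129 145]
979 [279.74259448 182.16956078]
((475.5654602050781, 21.321636199951172), (40.42384719848633, 38.72521209716797), 79.46018981933594)
```

View pics/w1c.png

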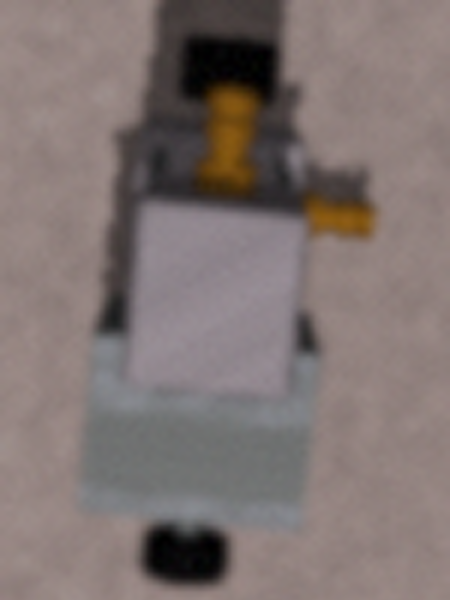

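The crop shows the head's top corners cleanly at crop (138,203), (307,208), (290,393) and (128,388), with the jaw plate's corners at about (97,333), (322,350), (303,525) and (82,503).

Run:
```python
from h import *
w=dict(np.load("w1.npz"))
f=lambda p:(p[0]/6+245-.4,p[1]/6+130-.4)
for L,z in(([(138,203),(307,208),(290,393),(128,388)],.15),([(97,333),(322,350),(303,525),(82,503)],.106)):
    X=np.array([wz(w,f(p),z) for p in L])
    e1=(X[2]-X[1]+X[3]-X[0])/2;e2=(X[1]-X[0]+X[2]-X[3])/2
    print(X.mean(0).round(4),"len",np.linalg.norm(e1),np.linalg.norm(e2),"yaw",np.arctan2(e1[1],e1[0]),np.arctan2(-e2[0],e2[1]))
# rail yaw & heading cross-check: head to jaw direction above. knob:
print(wz(w,f((230,65)),.026), wz(w,f((187,555)),.08))
```

```text
[0.4727 0.0225] len 0.034723505651022384 0.03043363493531382 yaw -0.13215601290368498 -0.09123285525143952
[0.5083 0.0172] len 0.037594376748439795 0.047050061010061484 yaw -0.1575303533966726 -0.15093922465898604
[0.43792907 0.02800234] [0.54438123 0.01153917]
```

```bash
python3 -c "
from h import *
plan([.4727,.0225,.109],np.pi-.145)"
```

```text
turn units [ 0.002 -0.003  0.615] shift old axes [0.024 0.018 2.512] new axes [0.027 0.016 2.512]
```

```bash
python3 -m handwheel '[[[0.024,0.018,0.2,0,0,0.615],[0,0,0.5,0,0,0],[0,0,0.5,0,0,0],[0,0,0.5,0,0,0],[0,0,0.4,0,0,0],[0,0,0.21,0,0,0],[0,0,0.1,0,0,0],[0,0,0.1,0,0,0],[0,0,0,0,0,0]]]' 1
python3 -m handwheel '[[[0,0,0,0,0,0],[0,0,0,0,0,0],[0,0,0,0,0,0],[0,0,0,0,0,0],[0,0,0,0,0,0],[0,0,0,0,0,0],[0,0,0,0,0,0],[0,0,0,0,0,0]]]' -1 60
```

```text
time: 3.15
ee_pos: [0.4733, 0.022, 0.1093]
orientation: [3.142, -0.0, 2.996]
wrist_force: [-0.5, -0.3, 0.5]
width: 0.085
gripper_force: 0.0
time: 4.15
ee_pos: [0.4737, 0.0216, 0.1097]
orientation: [-3.142, 0.001, 2.996]
wrist_force: [-0.5, -0.9, 6.4]
width: 0.0311
gripper_force: 60.5
```

```bash
python3 -m handwheel '[[[0,0,-0.2,0,0,0],[0,0,-0.4,0,0,0],[0,0,-0.5,0,0,0],[0,0,-0.5,0,0,0],[0,0,-0.3,0,0,0],[0,0,0,0,0,-0.6],[0,0,0,0,0,-0.6],[0,0,0,0,0,0]]]' -1 80
python3 -c "
from h import *
plan([.6347,.0591,.30],np.pi+.022)"
```

```text
time: 5.15
ee_pos: [0.4728, 0.0218, 0.2986]
orientation: [3.141, -0.002, -3.12]
wrist_force: [-0.2, 0.8, -4.6]
width: 0.0312
gripper_force: 80.2
turn units [ 0.002 -0.012 -0.005] shift old axes [-1.627  0.339 -0.017] new axes [-1.627  0.338 -0.014]
```

```bash
python3 -m handwheel '[[[-0.3,0.06,0,0,0,0],[-0.4,0.08,0,0,0,0],[-0.4,0.08,0,0,0,0],[-0.33,0.08,0,0,0,0],[-0.2,0.04,0,0,0,0],[0,0,0,0,0,0],[0,0,0,0,0,0],[0,0,0,0,0,0]]]'
python3 - <<'E'
from h import *
from rig import env
s=env.read_state();print(s["ee_pos"],s["orientation"])
ims=[]
for n,(x,y) in(("scene",(130,150)),("side",(270,120))):
    c=env.capture(n);np.savez(f"{n}1.npz",**c)
    ims.append(cv2.resize(c["pixels"][y:y+200,x:x+133],None,fx=3,fy=3,interpolation=2))
cv2.imwrite("pics/c2.png",np.hstack(ims));print(ims[0].shape)
E
```

```text
time: 6.15
ee_pos: [0.635, 0.0591, 0.2993]
orientation: [-3.142, -0.0, -3.12]
wrist_force: [0.2, 0.4, -4.6]
width: 0.0314
gripper_force: 80.1
[0.63497846 0.05912791 0.29933109] [-3.14155637e+00 -3.51147195e-04 -3.12033758e+00]
(600, 399, 3)
```

View pics/c2.png

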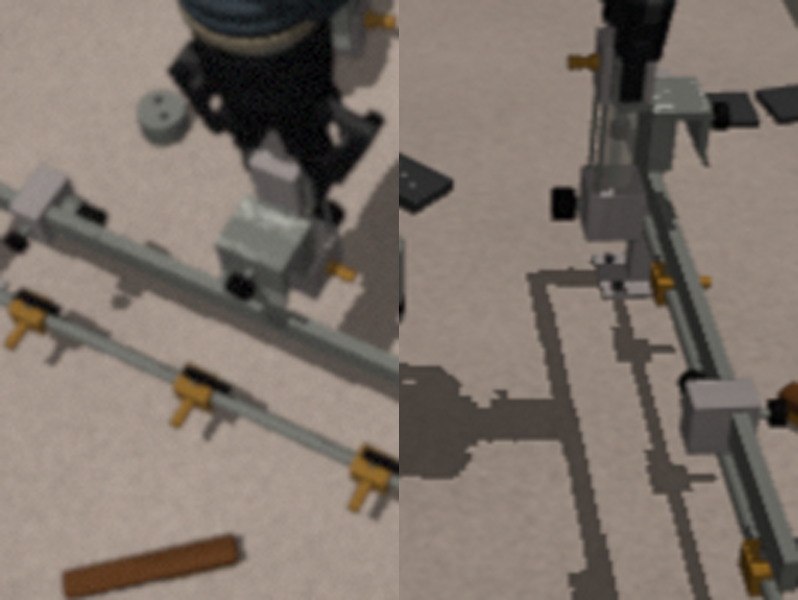

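The left (scene) half shows the jaw above the rail with its top plate at about (240,200), (312,215), (290,263), (220,240). The right (side) half shows the jaw plate's near edge at about (650,112) to (708,112), the lip tip at (708,163) and the rail's top strip running below it. I'll project both onto known heights and compare them in each camera.

Run:
```python
from h import *
np.set_printoptions(precision=4,suppress=True)
hz=.2956
sc=lambda p:(p[0]/3+130-.33,p[1]/3+150-.33); sd=lambda p:((p[0]-399)/3+270-.33,p[1]/3+120-.33)
print("scene plate",[onz("scene",sc(p),hz)[:2] for p in[(240,200),(312,215),(290,263),(220,240)]])
print("side plate",[onz("side",sd(p),hz)[:2] for p in[(650,112),(708,112),(699,78),(655,80)]])
# expected jaw plate corners, nominal
th=.0213;R=np.array([[np.cos(th),-np.sin(th)],[np.sin(th),np.cos(th)]]);a=np.array([.635,.0591])
for q in[(.017,-.024),(.056,-.024),(.056,.024),(.017,.024)]:
    X=np.r_[a+R@q,hz];u=proj("scene",X);v=proj("side",X);print(X,"scene crop",(u-[130,150]+.33)*3,"side crop",(v-[270,120]+.33)*3+[399,0])
# rail edges: brightness profiles across the rail in the original pictures, at given y
for n in("scene","side"):
    im=C[n]["pixels"]
    for y in(-.20,-.05,.0,.05,.1,.15):
        xs=np.arange(.64,.72,.001);P=np.array([proj(n,np.array([x,y,.2])) for x in xs],np.float32)
        v=cv2.remap(im,P[None,:,0],P[None,:,1],cv2.INTER_LINEAR)[0].astype(float).mean(1)
        print(n,y,v[10:70:2].astype(int))
```

```text
scene plate [array([0.6586, 0.0342]), array([0.6477, 0.0805]), array([0.6838, 0.0856]), array([0.6893, 0.0384])]
side plate [array([0.6495, 0.0361]), array([0.6877, 0.0344]), array([0.6907, 0.0791]), array([0.6602, 0.0777])]
[0.6525 0.0355 0.2956] scene crop [246.7395 193.5045] side crop [654.6391 112.3732]
[0.6915 0.0363 0.2956] scene crop [215.2855 241.4535] side crop [713.2078 110.3922]
[0.6905 0.0843 0.2956] scene crop [282.685  270.5868] side crop [697.1788  74.2246]
[0.6515 0.0835 0.2956] scene crop [313.1417 221.392 ] side crop [640.788   76.0407]
scene -0.2 [129 128 128 128 129 130 129 130 130 131 131 129 130 126 117 106 100  98
  94  82  70  62  64  83 106 124 131 131 130 129]
scene -0.05 [127 127 127 129 129 128 127 125 126 122 116 109 106 104 101 100  98  88
  73  63  60  60  63  66  68  67  69  81  96 107]
scene 0.0 [129 128 128 129 130 131 133 133 133 132 127 121 114 105 102 100  93  80
  67  60  61  63  66  67  67  67  80 102 120 128]
scene 0.05 [127 127 126 127 130 130 132 134 134 131 126 119 109 104  99  97  87  73
  63  60  61  64  67  69  70  78 101 122 130 131]
sce
[... 360 characters left out ...]
131 130 130 132 134 133 132 131 131]
side -0.05 [107 108  94  72  69  84  88  68  44  36  38  58  85  96  95  97 105 120
 126 127 127 128 128 126 126 125 128 128 127 125]
side 0.0 [ 65  62  55  45  45  58  55  41  37  36  43  79  96  98  97 101 115 126
 129 128 127 127 128 127 126 126 126 127 128 129]
side 0.05 [ 51  61  61  68  82  86  69  47  36  38  62  87  95  95  98 108 120 126
 127 129 129 128 128 128 128 129 131 131 130 128]
side 0.1 [128 128 126 112  78  47  39  37  38  51  74  91  95  95 100 118 127 127
 126 126 127 127 127 128 130 129 130 129 128 129]
side 0.15 [128 129 129 129 116  86  51  36  40  64  85  95  97  94  84  72  68  68
  68  71  83 106 125 129 129 129 130 131 132 132]
```

Run:
```python
from h import *
for n in("scene","side"):
    im=np.load(n+"1.npz")["pixels"]
    for y in(.042,.05,.06,.07,.078):
        xs=np.arange(.63,.71,.001);P=np.array([proj(n,np.array([x,y,.2956])) for x in xs],np.float32)
        v=cv2.remap(im,P[None,:,0],P[None,:,1],cv2.INTER_LINEAR)[0].astype(float).mean(1)
        print(n,y,"x from .63 step 2mm",v[::2].astype(int))
    for x in(.665,.675,.682):
        ys=np.arange(.01,.11,.002);P=np.array([proj(n,np.array([x,y,.2956])) for y in ys],np.float32)
        v=cv2.remap(im,P[None,:,0],P[None,:,1],cv2.INTER_LINEAR)[0].astype(float).mean(1)
        print(n,x,"y from .01 step 2mm",v.astype(int))
```

```text
scene 0.042 x from .63 step 2mm [136 117  96  88  87  85  86  86  88  91 103 117 126 132 144 154 158 155
 147 136 124 117 113 114 116 115 115 116 121 132 131 115  92  86 105 131
 149 153 152 150]
scene 0.05 x from .63 step 2mm [133 114  96  88  87  87  86  87  85  85  87  97 108 124 139 144 142 135
 131 126 119 114 113 112 114 115 115 121 130 131 119 100  79  70  67  68
  73  86 105 128]
scene 0.06 x from .63 step 2mm [ 58  66  71  78  82  85  86  86  85  85  90  98 112 134 153 162 155 144
 138 131 124 116 113 113 115 114 114 116 120 127 127 110  86  74  70  68
  65  52  32  18]
scene 0.07 x from .63 step 2mm [ 43  55  60  62  57  55  55  62  69  76  87  99 120 139 153 157 149 138
 129 123 118 114 113 114 114 115 115 116 120 121 110  92  78  72  71  68
  60  50  31  16]
scene 0.078 x from .63 step 2mm [ 18  16  16  25  33  41  47  52  64  64  74  94 123 136 133 127 125 125
 126 125 119 114 113 113 113 113 116 117 117 116 109  93  76  71  69  68
  68  70  69  62]
scene 0.665 y from .01 step 2mm [151 152 152 153 153 154 153 152 151 148 148 146 144 140 142 146 151 154
 150 140 134 130 1
[... 1561 characters left out ...]
 0.665 y from .01 step 2mm [139 137 134 132 124 114  97  81  67  57  57  60  78  95 102 111 124 128
 120 112 104 101 101 101 102 107 115 113 108 105 102 101 100 101 102 108
 118 123 124 124 122 120 116 110 104  94  73  50  32  17]
side 0.675 y from .01 step 2mm [ 38  39  38  38  38  38  40  43  48  52  55  63  77  87  94  98  99  99
  99  99 100 100 100 100  99  99  99  99  99  99 100  99  98  99 101 108
 117 123 129 132 133 133 132 132 132 132 131 131 132 133]
side 0.682 y from .01 step 2mm [ 72  63  57  54  54  53  52  52  52  54  56  65  79  90  99 100 100 100
 100 100 100 100  99 100  99 100 100 100 100 100 100 101 101 101 101 109
 117 123 128 130 131 131 130 131 131 132 132 133 132 132]
```

The jaw's rear edge measures at x of about 0.691 and the rail's middle at 0.6765. Both match the plan within 1 mm, so I'll lower it.

```bash
python3 -m handwheel '[[[0,0,0.2,0,0,0],[0,0,0.2,0,0,0],[0,0,0.1,0,0,0],[0,0,0.1,0,0,0],[0,0,0,0,0,0]]]'
python3 -m handwheel '[[[0,0,0.07,0,0,0],[0,0,0.06,0,0,0],[0,0,0.05,0,0,0],[0,0,0.04,0,0,0],[0,0,0.03,0,0,0],[0,0,0,0,0,0]]]'
```

```text
time: 6.88
ee_pos: [0.6353, 0.0592, 0.2389]
orientation: [-3.142, -0.001, -3.12]
wrist_force: [-0.3, 0.1, -4.6]
width: 0.0317
gripper_force: 80.1
time: 7.62
ee_pos: [0.6355, 0.0593, 0.2141]
orientation: [-3.142, -0.0, -3.12]
wrist_force: [0.1, -1.1, -5.5]
width: 0.031
gripper_force: 80.1
```

```bash
python3 -m handwheel '[[[0,0,0.02,0,0,0],[0,0,0.01,0,0,0],[0,0,0,0,0,0],[0,0,0,0,0,0]]]'
python3 -m handwheel '[[[0,0,0.01,0,0,0],[0,0,0,0,0,0],[0,0,0,0,0,0]]]'
python3 -m handwheel '[[[0,0,0.005,0,0,0],[0,0,0,0,0,0],[0,0,0,0,0,0]]]'
```

```text
time: 8.12
ee_pos: [0.6356, 0.0593, 0.2114]
orientation: [-3.142, 0.0, -3.12]
wrist_force: [0.2, 0.1, -5.4]
width: 0.0307
gripper_force: 80.1
time: 8.5
ee_pos: [0.6355, 0.0593, 0.2103]
orientation: [-3.142, -0.0, -3.12]
wrist_force: [0.4, -0.8, -5.6]
width: 0.0314
gripper_force: 80.1
time: 8.88
ee_pos: [0.6356, 0.0593, 0.21]
orientation: [-3.142, 0.0, -3.12]
wrist_force: [-1.6, 0.4, -2.6]
width: 0.031
gripper_force: 80.6
```

```bash
python3 -m handwheel '[[[0,0,0.004,0,0,0],[0,0,0,0,0,0],[0,0,0,0,0,0]]]'
python3 - <<'E'
from h import *
from rig import env
F=[]
s=env.read_state();print(s["wrist_force"],s["moment"])
for n in("scene","side"):
    c=env.capture(n);np.savez(f"{n}2.npz",**c);im=c["pixels"]
    for y in(.045,.06,.075):
        xs=np.arange(.66,.71,.001);P=np.array([proj(n,np.array([x,y,.206])) for x in xs],np.float32)
        v=cv2.remap(im,P[None,:,0],P[None,:,1],cv2.INTER_LINEAR)[0].astype(float).mean(1)
        print(n,y,v[::2].astype(int))
s=env.read_state();print(s["wrist_force"])
plan([.6356+.0217*.118,.0593-.118,s["ee_pos"][2]],np.pi+.0217)
E
```

```text
time: 9.25
ee_pos: [0.6356, 0.0592, 0.2099]
orientation: [-3.142, 0.0, -3.12]
wrist_force: [-4.9, -1.3, 5.1]
width: 0.0315
gripper_force: 81.3
[-4.89059898 -1.25726887  5.11550109] [0.06890014 0.60340138 0.00617298]
scene 0.045 [117 117 119 123 124 118 116 116 116 116 115 116 118 122 123 115 101  84
  72  72  72  83 108 138 149]
scene 0.06 [119 117 116 116 118 117 115 115 113 115 115 115 120 128 134 128 113  92
  74  73  73  66  53  34  22]
scene 0.075 [128 121 117 117 115 115 114 115 114 115 117 117 119 123 126 119 103  83
  71  71  68  68  66  58  45]
side 0.045 [113 123 126 121 113 105 103 103 103 103 104 104 109 110 113 118  94  50
  21  13  15  38  87 129 140]
side 0.06 [113 108 107 107 104 102 102 102 103 103 103 104 107 119 130 134 137 140
 139 140 139 139 140 141 142]
side 0.075 [ 93 107 118 122 114 105 102 102 102 102 103 102 106 112 115 126 138 142
 142 141 140 139 140 140 141]
[-4.92760011 -0.77093709  4.50144661]
turn units [-0.     0.003  0.002] shift old axes [-0.   -1.18  0.  ] new axes [-1.00e-03 -1.18e+00 -0.00e+00]
```

It is seated on the rail with about 10 N down and the TCP near 0.210. Next I slide it toward the stop.

```bash
python3 -m handwheel '[[[0,-0.05,0,0,0,0],[0,-0.1,0,0,0,0],[0,-0.1,0,0,0,0],[0,-0.1,0,0,0,0],[0,-0.05,0,0,0,0],[0,0,0,0,0,0]]]'
python3 -m handwheel '[[[0,-0.08,0,0,0,0],[0,-0.1,0,0,0,0],[0,-0.1,0,0,0,0],[0,-0.1,0,0,0,0],[0,-0.1,0,0,0,0],[0,-0.08,0,0,0,0],[0,-0.04,0,0,0,0],[0,0,0,0,0,0]]]'
```

```text
time: 10.1
ee_pos: [0.6368, 0.0185, 0.2098]
orientation: [-3.141, 0.001, -3.12]
wrist_force: [0.2, -0.5, 4.0]
width: 0.0311
gripper_force: 81.2
time: 11.1
ee_pos: [0.638, -0.0408, 0.2098]
orientation: [3.142, 0.001, -3.12]
wrist_force: [0.2, 3.7, 5.2]
width: 0.031
gripper_force: 81.2
```

```bash
python3 -m handwheel '[[[0,-0.06,0,0,0,0],[0,-0.06,0,0,0,0],[0,-0.04,0,0,0,0],[0,-0.02,0,0,0,0],[0,0,0,0,0,0]]]'
python3 -m handwheel '[[[0,-0.02,0,0,0,0],[0,-0.02,0,0,0,0],[0,-0.02,0,0,0,0],[0,0,0,0,0,0]]]'
python3 - <<'E'
from h import *
from rig import env
ims=[]
for n,(x,y) in(("scene",(110,150)),("side",(300,160))):
    c=env.capture(n);np.savez(f"{n}3.npz",**c)
    ims.append(cv2.resize(c["pixels"][y:y+140,x:x+100],None,fx=4,fy=4,interpolation=2))
cv2.imwrite("pics/c3.png",np.hstack(ims))
E
```

```text
time: 11.72
ee_pos: [0.6384, -0.0584, 0.2098]
orientation: [3.141, 0.001, -3.119]
wrist_force: [0.9, 5.2, 4.8]
width: 0.0314
gripper_force: 81.3
time: 12.22
ee_pos: [0.6385, -0.0642, 0.2098]
orientation: [3.141, 0.001, -3.119]
wrist_force: [1.6, 6.1, 4.8]
width: 0.031
gripper_force: 81.3
```

View pics/c3.png

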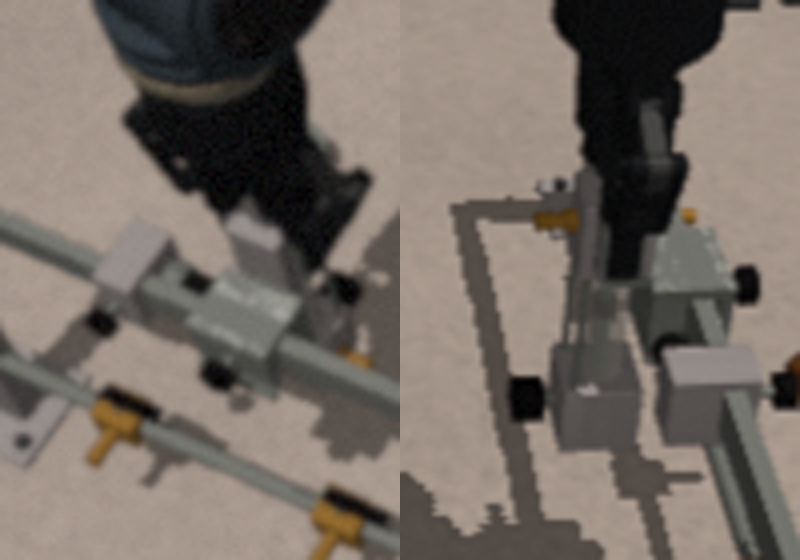

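The jaw (scene crop (245,310), side crop (690,260)) sits fully on the rail a few mm short of the black buffer at (200,283). The flowmeter is upright with its knob on the robot side. I'll continue in small steps.

```bash
for i in 1; do :; done; python3 -m handwheel '[[[0,-0.02,0,0,0,0],[0,-0.02,0,0,0,0],[0,0,0,0,0,0],[0,0,0,0,0,0]]]' | grep -E "ee|wrist"
python3 -m handwheel '[[[0,-0.02,0,0,0,0],[0,0,0,0,0,0],[0,0,0,0,0,0]]]' | grep -E "ee|wrist"
python3 -m handwheel '[[[0,-0.02,0,0,0,0],[0,0,0,0,0,0],[0,0,0,0,0,0]]]' | grep -E "ee|wrist"
```

```text
ee_pos: [0.6386, -0.0682, 0.2097]
wrist_force: [0.4, 5.8, 5.3]
ee_pos: [0.6386, -0.0702, 0.2098]
wrist_force: [0.9, 6.6, 4.3]
ee_pos: [0.6387, -0.0722, 0.2097]
wrist_force: [-0.1, 5.8, 5.4]
```

```bash
python3 -m handwheel '[[[0,-0.01,0,0,0,0],[0,0,0,0,0,0],[0,0,0,0,0,0]]]' | grep -E "ee|wrist"
python3 -m handwheel '[[[0,-0.01,0,0,0,0],[0,0,0,0,0,0],[0,0,0,0,0,0]]]' | grep -E "ee|wrist"
python3 -m handwheel '[[[0,-0.01,0,0,0,0],[0,0,0,0,0,0],[0,0,0,0,0,0]]]' | grep -E "ee|wrist"
python3 -m handwheel '[[[0,-0.01,0,0,0,0],[0,0,0,0,0,0],[0,0,0,0,0,0]]]' | grep -E "ee|wrist"
```

```text
ee_pos: [0.6387, -0.0729, 0.2098]
wrist_force: [0.1, 7.8, 5.1]
ee_pos: [0.6387, -0.0737, 0.2097]
wrist_force: [-0.1, 8.0, 5.1]
ee_pos: [0.6387, -0.0745, 0.2097]
wrist_force: [0.9, 9.3, 5.3]
ee_pos: [0.6387, -0.0752, 0.2097]
wrist_force: [0.1, 10.8, 7.0]
```

```bash
python3 -m handwheel '[[[0,-0.01,0,0,0,0],[0,0,0,0,0,0],[0,-0.01,0,0,0,0],[0,0,0,0,0,0],[0,0,0,0,0,0]]]' | grep -E "ee|wrist|ori"
python3 - <<'E'
from h import *
from rig import env
s=env.read_state();print(s["moment"],s["wrist_force"])
th=.0217
for n in("scene","side"):
    im=env.capture(n)["pixels"]
    cv2.imwrite(f"pics/{n}4.png",im)
    for off in((-.016,-.006,.009) if n=="scene" else (-.018,.009)):
        ys=np.arange(-.17,-.03,.001);P=np.array([proj(n,np.array([.6775-th*(y+.0) + off,y,.206])) for y in ys],np.float32)
        v=cv2.remap(im,P[None,:,0],P[None,:,1],cv2.INTER_LINEAR)[0].astype(float).mean(1)
        print(n,off,v[::2].astype(int))
E
```

```text
ee_pos: [0.6387, -0.0768, 0.2097]
orientation: [3.139, 0.001, -3.119]
wrist_force: [0.6, 12.5, 5.6]
[ 2.56238152 -0.46971693  0.4305634 ] [ 0.57648444 12.48823213  5.6406501 ]
scene -0.016 [159 158 158 157 155 155 154 153 151 147 143 144 145 147 146 144 142 144
 143 142 141 130 106  81  66  60  69  82  99 114 120 123 124 124 130 134
 139 142 143 142 143 146 148 142 131 130 138 146 150 144 143 139 137 137
 140 139 138 133 116  90  65  57  60  65  68  69  68  71  74  82]
scene -0.006 [157 157 157 157 155 154 153 153 154 151 145 144 143 145 147 145 143 144
 143 143 140 130 106  81  67  65  76  96 109 116 115 106  88  67  68  94
 118 128 130 128 125 126 128 132 135 136 132 129 124 121 121 118 117 117
 119 124 128 127 111  84  61  50  51  49  48  51  52  58  68  74]
scene 0.009 [ 94  93  94  96  98  98  98  99  98 105 118 133 142 146 147 146 144 145
 144 143 142 134 112  91  81  85  93  96  96  96  96  95  95  96 100 112
 118 120 124 129 128 130 125 122 119 118 119 121 120 121 122 119 119 118
 117 117 116 116 104  87  77  81  92  96  97  98  96  94  95  97]
side -0.018 [ 81  82  82  82  83  82  82  85  94 126 139 142 143 143 142 141 140 140
 141 143 147  99  69  53  60  65  67  68  68  68  68  66  66  73  87 104
 114 117 118 116 116 117 125 134 136 132 126 115 111 105  96  91  87  83
  70  52  32  18  12  15  16  15  13  11  11  10  11  12  11   9]
side 0.009 [142 132 133 114 100  97 105 103 110 124 138 141 143 143 143 141 140 140
 138 139 139 140 144 146 146 145 132 116  94  78  69  65  63  66  81 100
 109 119 125 126 120 117 114 118 119 117 123 129 125 122 121 125 128 128
 123 120 121 127 135 144 145 146 147 147 148 150 148 143 140 138]
```

```bash
python3 -m handwheel '[[[0,-0.006,0,0,0,0],[0,-0.006,0,0,0,0],[0,0,0,0,0,0],[0,0,0,0,0,0],[0,0,0,0,0,0],[0,0,0,0,0,0]]]' | grep -E "time|ee|wrist|ori"
python3 - <<'E'
from h import *
from rig import env
th=.0217;F=[]
for k in range(6):
    c=env.capture("side" if k<5 else "scene");s=env.read_state();F.append(np.r_[s["wrist_force"],s["ee_pos"]])
    if k<4: continue
    n="side" if k<5 else "scene";im=c["pixels"]
    for off in(-.018,-.010,-.006,.009):
        ys=np.arange(-.15,-.08,.001);P=np.array([proj(n,np.array([.6775-th*y+off,y,.206])) for y in ys],np.float32)
        v=cv2.remap(im,P[None,:,0],P[None,:,1],cv2.INTER_LINEAR)[0].astype(float).mean(1)
        print(n,off,v[::2].astype(int))
print(np.round(F,4))
cv2.imwrite("pics/f.png",np.hstack([cv2.resize(env.capture(n)["pixels"][y:y+140,x:x+100],None,fx=4,fy=4,interpolation=2) for n,(x,y) in(("scene",(110,150)),("side",(300,160)))]))
E
```

```text
time: 16.55
ee_pos: [0.6387, -0.0777, 0.2097]
orientation: [3.138, 0.0, -3.119]
wrist_force: [0.1, 14.8, 7.5]
side -0.018 [139 143 143 143 143 141 140 141 142 144 147 100  71  55  60  64  66  66
  65  66  65  64  65  77 101 119 130 133 132 133 134 137 134 131 133]
side -0.01 [140 143 143 143 142 141 141 139 141 140 131  92  68  55  49  52  54  53
  47  51  56  61  65  75  90 115 120 118 116 119 128 140 134 126 117]
side -0.006 [140 142 142 144 143 142 141 140 140 140 134 115 108 107 112 114 111 110
 113 111  97  77  67  75  90 107 111 113 113 113 113 114 115 115 113]
side 0.009 [138 141 144 144 144 142 140 140 140 139 140 140 144 145 144 139 125 109
  88  70  65  64  65  70  91 114 118 117 116 117 115 113 113 113 113]
scene -0.018 [147 144 144 145 146 146 144 143 143 142 140 128 105  78  67  70  83 104
 124 136 144 144 144 144 139 134 131 126 120 116 114 115 117 117 116]
scene -0.01 [145 144 144 144 145 145 143 143 143 144 141 130 107  81  68  67  77  91
  98 101  99  93  81  71  81 103 118 121 120 120 119 119 117 118 119]
scene -0.006 [146 145 145 146 145 144 145 145 145 143 139 130 106  81  68  66  74  97
 109 115 114 108  90  75  80 101 113 116 117 117 116 116 117 117 116]
scene 0.009 [118 134 141 145 145 143 144 142 143 143 141 135 112  89  80  85  91  95
  95  95  95  95  95  97 102 112 117 122 124 120 119 121 119 119 120]
[[-0.2156 15.3023  6.5369  0.6388 -0.0777  0.2097]
 [ 0.755  15.2885  6.7272  0.6388 -0.0777  0.2097]
 [ 1.0774 14.2734  6.5808  0.6388 -0.0777  0.2097]
 [ 0.3857 15.0903  5.3173  0.6388 -0.0777  0.2097]
 [ 0.214  13.8738  6.4812  0.6388 -0.0777  0.2097]
 [ 0.6483 14.3674  6.9607  0.6388 -0.0777  0.2097]]
```

View pics/f.png

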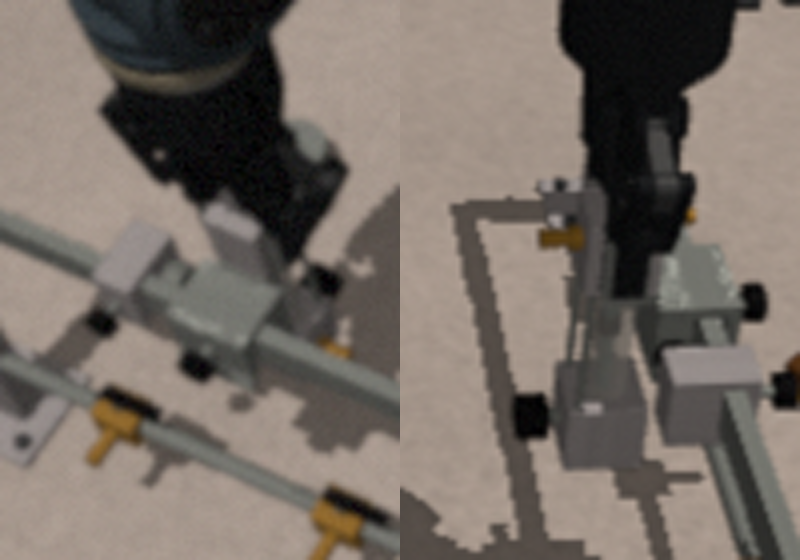

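Both views show the jaw seated on the rail, pressed against the buffer and upright. The block-to-jaw gap is about 25.3 mm (25.0 mm means 10 N), and wrist force less friction is about 9 N. I'll add a small nudge, let it settle and hand it in.

```bash
python3 -m handwheel '[[[0,-0.004,0,0,0,0],[0,0,0,0,0,0],[0,0,0,0,0,0],[0,0,0,0,0,0],[0,0,0,0,0,0],[0,0,0,0,0,0],[0,0,0,0,0,0],[0,0,0,0,0,0]]]'
```

```text
time: 17.95
ee_pos: [0.6388, -0.078, 0.2097]
orientation: [3.138, 0.0, -3.118]
wrist_force: [0.4, 14.8, 6.7]
width: 0.0311
gripper_force: 81.5
```

```bash
python3 -c "
from rig import env
print(env.read_state()['wrist_force']);print(env.sign_off())"
```

```text
[ 0.44197164 14.79377274  6.69571495]
the job is handed in; nothing more can be done
None
```

I hung the flowmeter on the rail more than 100 mm short of the stop and slid it to the buffer. I handed the job in with the arm still holding it down and pressing at an estimated 9–10 N, worked out from the buffer gap in the images and the wrist force less friction; no result came back.

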